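# Clamp the sampling rod and hold it drawn out to its length mark

### The job

On the rod stand, press the raised clamp lever all the way down until it clicks over and stays down by itself, so that the rod's outer tube is locked in its home place. Then take the rod's upright black grip and pull the inner rod out against its spring until the disc on the rod is level with the blade of the length mark beside it, and keep holding it there: the program finishes while still holding the grip, with nothing let go. Leave the other things on the counter where they are.

Things in the scene. Friction and masses are not known exactly. Their poses are not given: they have to be found in the camera images.
- station: Rod stand fixed to the counter: aluminium base plate 370 x 110 x 12 mm. Origin on the counter below the tube's axis; x level along tube and rod, the way the rod is pulled out; z up. Plate from x -125 to 245, y -55 to 55. Tube and rod axis at y 0, 75 mm up. Hinge cheeks at x -37, y -41 and 41, 102 mm high; a small spring strut works beside one. Length rail on the -y side.
- lever_down (a joint): Clamp lever's angle (rad): 0 up, as it starts; 0.6 fully down. Hinge line parallel to station y at station x -37, z 90 mm; the lever points to station -x, 0.6 rad above level at 0, level at 0.6. A spring pushes it up (at most about 10 N at the paddle) until 0.38 rad; beyond that it snaps down and stays. Down, its crossbar locks the flange on the tube's tail (2 mm play).
- lever: The clamp lever: two steel side arms, a crossbar and a black paddle. Origin on its hinge line, midway; x points away from the free end, y as the station's, z out of the paddle's top side.
- paddle (a point): Black press paddle at the lever's free end, 58 x 40 x 10 mm, turning with it. This point lies in its top face, 121 mm from the hinge line along the lever and 12 mm above it; the face ends 23 mm beyond it (-x), 35 mm before it (+x), 20 mm to each side. The point is about 168 mm above the counter when up, 102 mm when down.
- tube_out (a joint): How far the rod's outer tube (aluminium, 26 mm thick) has slid out along station +x (m): 0 = home, range 0 to 0.05. Unless the lever is down the tube slides out easily with the rod instead of the rod extending; a weak spring brings it home again.
- rod_out (a joint): How far the inner rod (steel, 12 mm thick) is drawn out of the tube (m): 0 = in, as it starts, to 0.13. The inner spring pulls back with about 5 N at 0 and 11 N at 0.1, and draws it in again if let go.
- grip: Upright black round grip at the rod's outer end, 26 mm thick, moves with the rod. Origin on its axis, 123 mm above the counter; it reaches from 60 mm below to 10 mm above that. Axes as the station's; at station x 155 mm at the start. Can be gripped from above in any direction. Rod (81 mm high), disc (91) and length mark (82) pass below fingertips kept over 95 mm.
- disc (a point): Centre of the dark steel disc on the rod (32 mm in diameter, 5 mm thick along the rod), 50 mm before the grip, on the rod's axis, 75 mm up.
- index: The length mark, fixed on the rail beside the rod: dark steel block 20 x 26 x 30 mm with a thin steel blade (4 mm along the rod) pointing at the rod. Axes as the station's; origin on the counter under the rod's axis in the plane of the blade: the disc is at the mark when its x in this frame is 0. It stands 45 to 100 mm beyond (+x) the disc's starting place.
- mark (a point): Tip of the length mark's blade, 21 mm from the rod's axis on the station's -y side, 75 mm above the counter.
- reagent: Bystander: white plastic bottle, 44 mm in diameter, 85 mm tall, upright. Origin under its middle.
- vial: Bystander: glass vial with white cap, 28 mm in diameter, 55 mm tall, upright. Origin under its middle.
- cup: Bystander: paper cup, 72 mm across the rim, 90 mm tall. Origin under its middle.
- carton: Bystander: small carton 65 x 42 x 36 mm. Origin under its middle.
- scoop: Bystander: spoon-like scoop, 140 mm long, lying on the counter along its x axis.
- dropper: Bystander: amber bottle, 34 mm in diameter, 70 mm tall, beyond the lever's end. Origin under its middle.
- weight: Bystander: brass weight, 40 mm in diameter, 30 mm tall, beyond the grip's end. Origin under its middle.

How it is judged (in metres and radians):
On the way, in this order (a step that is already met when the one before it is completed fails the run):
1. the clamp lever is fully down and stays there with the robot not touching it, the tube at home and the rod still in (value of joint lever_down above 0.55 rad and value of joint tube_out below 0.006 m and value of joint rod_out below 0.012 m and contact force between each of the arm, the fingers and lever below 0.3 N), for 0.3 s.
2. with the lever down, the fingers hold the rod's disc level with the length mark (value of joint lever_down above 0.55 rad and value of joint tube_out below 0.006 m and contact force between the fingers and grip above 2 N and x of disc in the frame of index between -0.007 and 0.007 m), for 0.4 s.
At the end, for the whole second after the job is handed in: The lever is fully down (over 0.55 rad) with the robot not touching it, the tube is at home (within 6 mm), the middle of the rod's disc is within 7 mm of the blade's plane along the rod, the rod is still, and the fingers still hold the grip (over 2 N), all through the last second (all of step 2 and velocity of joint rod_out between -0.01 and 0.01 m/s and contact force between each of the arm, the fingers and lever below 0.3 N); the arm keeps its last pose, push and grip.
It fails at once if another thing on the counter is moved by more than 30 mm (distance of any of reagent, vial, cup, carton, scoop, dropper, weight from where it was at the start of the episode above 0.03 m).
It also fails if it takes over 48 s, if anything falls off the work surface, if the arm or the gripper's body presses on something with over 40 N, if the wrist force passes 120 N, or if a joint passes its speed limit or range.

### The arm

A 6-joint arm with a two-finger parallel gripper is mounted at the origin on the work surface. World frame = base frame: x ahead of the robot, y to its left, z up, the work surface at z = 0. Lengths are in mm, angles in rad, forces in N, time in s.
With the tool pointing down it reaches from about 300 to 775 mm from the base axis. Payload 14.6 kg.
Tool frame: the origin (TCP) lies between the finger pads; the fingertips stand manip.tip_reach ahead of it and the grasp point (between the pads) lies 5 mm behind it (manip.tip_reach is the distance from the TCP to the fingertips, in mm); z points along the fingers, y is the line along which they close (so a half turn about z gives the same grasp; the last joint's range is limited). The gripper opens to 94 mm and grips with 3 to 60 N. Pads are 16 mm wide; open, the fingers measure 119 mm over their backs; the gripper's body (75 mm by 177 mm) begins 78 mm behind the grasp point.
Start: joints at [-1.209, 0.3, 1.521, -0, 1.321, -0.067], TCP at [228.671, -500.199, 194.346] pointing down, gripper open.
Joint ranges: [-3.03, 3.03], [-0.79, 2.21], [0.23, 2.52], [-1.04, 4.18], [0, 3.07], [-2.55, 2.55]. Speed limits (rad/s): [2.22, 2.22, 2.57, 3.14, 3.14, 3.14].

### API

Orientations are given as [roll, pitch, yaw] about the fixed x, y, z axes, in that order (R = Rz(yaw) Ry(pitch) Rx(roll)).
In Python, from cell import manip gives the robot as it stands. The module is installed in compiled form; this text tells all that it offers.
- The arm moves only by the shell command python3 -m creep 'ROWS' [FORCE]. ROWS is JSON, a list of rows, each a list of 3 entries, a list of its own where there are three numbers: the opening, from -1 (shut) to 1 (fully open), then the shift along the tool's x, y, z in cm, then the turn about the tool's z in units of 5 degrees (1.0 is 5 degrees). In form: [[grip, [tx, ty, tz], roll], ...]. A call has 1 to 12 rows; each row is the pose to reach, as a shift and turn from the pose commanded when the call began, along the tool's axes at that moment; what a row does not reach only later rows make up. A row lasts 1/10 s, in which the tool goes at most 50 mm and 8.59 degrees, less where a joint would pass 70% of its speed; a pose out of reach is approached as far as the arm can. A call with a gripper value outside its range is refused whole. The fingers move at their own pace and stop on an object; FORCE is the grip in N (left out, the last holds). Time passes only in rows, so rows that repeat a pose let the fingers close. It gives the time, the measured TCP pose, the force, the opening and the grip force at its end, in the units of the state.
- manip.read_state(): the state, without advancing time (a new reading comes with each control period).
- manip.camera(name): name is "scene" or "top" or "wrist"; returns the picture (400x640x3 uint8, red, green, blue); there is no depth.
- manip.camera_params(name): a dict with "fovy" (degrees; the focal length in pixels is half the picture's height over the tangent of half this angle, whatever the lens; pixels are square), "cx", "cy" (the principal point, pixels), "origin" and "attitude" of the camera in the world. Camera axes: x right, y down, z forward; pixel columns grow to the right and rows downward; lengths in mm; the calibration is good to about 2 mm. A picture is of the moment at which its call begins: read the wrist's pose just before it. camera_params takes no time and is no camera call; for the wrist camera it gives the pose at the moment of the call.
- manip.sign_off(): hands the job in; it is judged then, once.
The state is a dict: "clock": time; "joints": joint angles; "qd": joint speeds; "effort": joint torques, N m; "eef_pos": TCP position; "eef_rot": TCP orientation; "wrist_force": force on the tool from outside, world axes, zero at the start; "moment": the same for the moment, N m; "finger_gap": finger opening in mm; "finger_force": force on a finger pad.
Only numpy, scipy, OpenCV 4.12 (cv2) and the standard library are available. Lean on these libraries where they do the work, as an engineer would, in place of code of your own. Each camera call takes 0.05 s, during which the arm holds its last target. There are 200 camera calls.

## Working session

There is one attempt and no reset: what is moved stays moved. The work goes in short steps, Python scripts to look and compute and a shell command to move; the robot and the scene stay as the last step left them, time stands still between calls to the robot, and variables do not carry over. Pictures are saved under pics/ and viewed, at most 13 in all, crops included, and the job is handed in when it is done.

```bash
mkdir -p pics; python3 - <<'E'
from cell import manip
import cv2
s=manip.read_state()
print({k:s[k] for k in('clock','eef_pos','eef_rot','wrist_force','finger_gap')},manip.tip_reach)
for n in("scene","top"):
    print(n,manip.camera_params(n)); cv2.imwrite(f"pics/{n}0.png",manip.camera(n)[:,:,::-1])
E
```

```text
{'clock': 0.0, 'eef_pos': array([ 228.57122167, -499.94058794,  193.79315442]), 'eef_rot': array([-3.14042388e+00, -8.13858359e-05,  4.28760521e-01]), 'wrist_force': array([0.09420883, 0.16267637, 0.02011476]), 'finger_gap': 93.66255110690963} 14.0
scene {'fovy': 45.40616112338624, 'cx': 324.7861979797255, 'cy': 200.07400177455767, 'origin': array([1139.74826797, -727.61945886,  882.12506227]), 'attitude': array([-2.235142  , -0.02266877,  0.68638385])}
top {'fovy': 42.387270576442134, 'cx': 320.4882854728104, 'cy': 198.70308201586172, 'origin': array([ 471.11051127,  -16.03656466, 1367.79404915]), 'attitude': array([-3.08395917,  0.00433198, -1.55919765])}
```

View pics/top0.png

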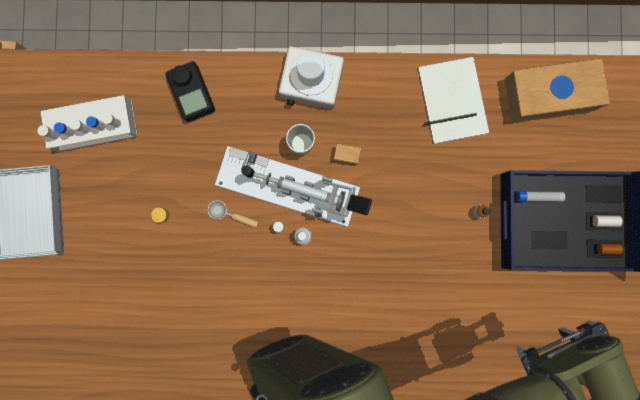

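View pics/scene0.png

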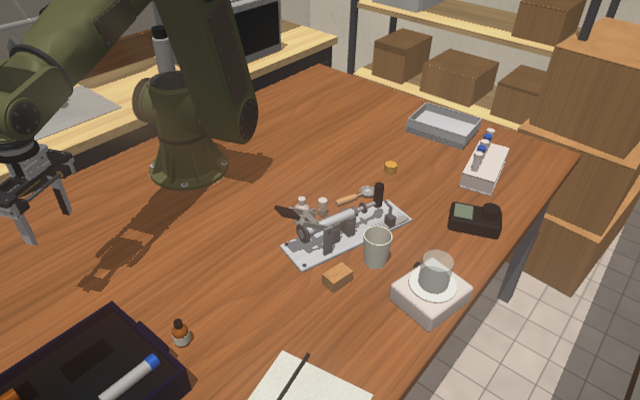

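The top view shows the stand's plate, with the paddle at about (360,204) on the right and the grip at about (248,171) on the left. The dropper is at (480,212) and the weight at (159,215). I'll zoom in on the stand.

```bash
python3 - <<'E'
import cv2
a=cv2.imread("pics/top0.png")[135:235,205:385]; b=cv2.imread("pics/scene0.png")[170:280,260:425]
cv2.imwrite("pics/crop0.png",cv2.vconcat([cv2.resize(a,(720,400),interpolation=2)]))
E
cat > h.py <<'E'
import numpy as np
from cell import manip
from scipy.spatial.transform import Rotation as R
def ray(P,px):
    f=200/np.tan(np.radians(P['fovy'])/2)
    d=R.from_euler('xyz',P['attitude']).apply([(px[0]-P['cx'])/f,(px[1]-P['cy'])/f,1.])
    return np.array(P['origin']),d
def onz(P,px,z):
    o,d=ray(P,px); return o+d*(z-o[2])/d[2]
def proj(P,p):
    f=200/np.tan(np.radians(P['fovy'])/2)
    c=R.from_euler('xyz',P['attitude']).inv().apply(np.array(p)-P['origin']); return c[:2]/c[2]*f+[P['cx'],P['cy']]
E
python3 - <<'E'
from h import *
import cv2
P=manip.camera_params('top')
a=cv2.imread("pics/top0.png")
hsv=cv2.cvtColor(a,cv2.COLOR_BGR2HSV)
m=((hsv[:,:,2]<40)*255).astype('uint8'); m[:135]=0;m[235:]=0;m[:,:205]=0;m[:,385:]=0
n,l,st,c=cv2.connectedComponentsWithStats(m)
for i in range(1,n):
    if st[i,4]>8: print('dark',st[i],c[i],onz(P,c[i],133),onz(P,c[i],168))
m=((hsv[:,:,1]<70)&(hsv[:,:,2]>90)).astype('uint8')*255; m[:140]=0;m[230:]=0;m[:,:212]=0;m[:,380:]=0
cs,_=cv2.findContours(m,0,1)
k=max(cs,key=cv2.contourArea); r=cv2.minAreaRect(k); print(r)
for p in cv2.boxPoints(r): print(p,onz(P,p,12))
E
```

```text
dark [247 170   7   7  24] [250.5   173.625] [600.81445031 159.22957028 133.        ] [597.13801709 154.26168538 168.        ]
dark [348 195  22  19 277] [358.20938628 204.1732852 ] [ 530.18833008 -100.37770725  133.        ] [528.51378066 -97.98707378 168.        ]
((287.0862121582031, 185.49853515625), (140.1280517578125, 42.98423385620117), 17.447187423706055)
[213.80167 184.99481] [582.30651018 272.73024728  12.        ]
[226.68948 143.98813] [691.73525115 241.09820197  12.        ]
[360.37076 186.00226] [ 583.98658666 -113.98306141   12.        ]
[347.48294 227.00894] [475.6739648  -80.94974553  12.        ]
```

View pics/crop0.png

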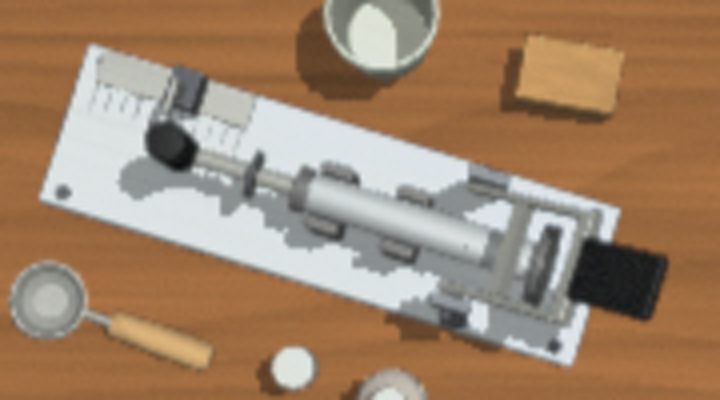

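```bash
cat >> h.py <<'E'
def fit(A,B):  # 2D rigid A->B
    A=np.array(A,float);B=np.array(B,float);a=A-A.mean(0);b=B-B.mean(0)
    t=np.arctan2((a[:,0]*b[:,1]-a[:,1]*b[:,0]).sum(),(a*b).sum())
    r=np.array([[np.cos(t),-np.sin(t)],[np.sin(t),np.cos(t)]]); o=B.mean(0)-r@A.mean(0)
    return t,r,o,np.linalg.norm(A@r.T+o-B,axis=1)
E
python3 - <<'E'
from h import *
P=manip.camera_params('top')
px=[(228,146),(215,185.2),(348.5,226.5),(360,186.7)]
B=[onz(P,p,12)[:2] for p in px]
t,r,o,res=fit([(245,-55),(245,55),(-125,55),(-125,-55)],B)
print('yaw',t,'o',o,res)
W=lambda x,y,z:np.r_[r@[x,y]+o,z]
for n,p in dict(grip=(155,0,133),paddle=(-37-121*np.cos(.6)-12*np.sin(.6),0,168)).items(): print(n,W(*p),proj(P,W(*p)))
S=lambda w:r.T@(w[:2]-o)
for n,px,z in(('blk',(252,157.5),82),('bladetip',(245.5,165.5),75),('disc',(268.6,178.7),75),('gripTop',(247.8,171),133),('pad',(359.5,204.5),168)): print(n,S(onz(P,px,z)))
s=manip.read_state(); w=manip.camera_params('wrist'); T=R.from_euler('xyz',s['eef_rot'])
print('cam in tool',T.inv().apply(w['origin']-s['eef_pos']),(T.inv()*R.from_euler('xyz',w['attitude'])).as_matrix().round(2),w['fovy'])
print(T.as_matrix().round(3))
E
```

```text
yaw 1.282342565893622 o [564.7737691   20.08628345] [1.98222056 1.0594041  0.74209063 2.38319253]
grip [608.86665161 168.6824399  133.        ] [246.64079702 170.25139682]
paddle [ 523.91209294 -117.62047735  168.        ] [366.63404527 206.24454555]
blk [160.83159386 -37.90264072]
bladetip [171.56222408 -14.3574663 ]
disc [105.82384903   0.30619589]
gripTop [151.78309322   0.90137684]
pad [-126.60121509    1.01469345]
cam in tool [  81.66862272   -0.66250773 -190.06147205] [[ 0.   -0.96 -0.28]
 [ 1.    0.    0.  ]
 [-0.   -0.28  0.96]] 59.131526684088435
[[ 0.909  0.416 -0.   ]
 [ 0.416 -0.909  0.001]
 [ 0.    -0.001 -1.   ]]
```

```bash
python3 -m creep '[[-1,[4,-3,-1.4],-1.7],[-1,[8,-6,-2.8],-3.4],[-1,[12,-9,-4.2],-5.1],[-1,[16,-12,-5.6],-6.8],[-1,[20,-15,-7],-8.5],[-1,[24,-18,-8.4],-10.2],[-1,[28,-20.5,-9.8],-11.9],[-1,[32,-23,-11.2],-13.6],[-1,[36,-26,-12.6],-15.3],[-1,[39,-28,-13.6],-17],[-1,[41.1,-29.5,-13.6],-18.7],[-1,[41.1,-29.5,-13.6],-20.4]]' 20
```

```text
clock: 1.3
eef_pos: [480.8, -58.4, 330.0]
eef_rot: [-3.142, -0.001, 2.219]
wrist_force: [-0.1, -0.4, 0.5]
finger_gap: 2.2
finger_force: 0.0
```

```bash
python3 -m creep '[[-1,[0,0,0],-1.7],[-1,[0,0,0],-3.4],[-1,[0,0,0],-5.1],[-1,[0,0,0],-6.8],[-1,[0,0,0],-7.4],[-1,[0,0,0],-7.4],[-1,[0,0,0],-7.4]]'; python3 - <<'E'
from h import *
import cv2,json
s=manip.read_state(); w=manip.camera_params('wrist'); a=manip.camera('wrist')
print(s['eef_pos'],s['eef_rot'],s['joints']); json.dump({k:np.array(v).tolist() for k,v in w.items()},open('w1.json','w'))
cv2.imwrite('pics/w1.png',a[:,:,::-1])
E
```

```text
clock: 2.0
eef_pos: [479.8, -61.0, 330.2]
eef_rot: [-3.142, -0.0, 2.853]
wrist_force: [-0.7, -0.2, 0.1]
finger_gap: 0.4
finger_force: 0.0
[479.75421016 -60.99980242 330.17429648] [-3.14158257e+00 -3.53870872e-04  2.85283254e+00] [-2.02233613e-01  8.05039125e-02  1.47068162e+00  2.05358192e-05
  1.59076054e+00 -1.48426943e+00]
```

View pics/w1.png

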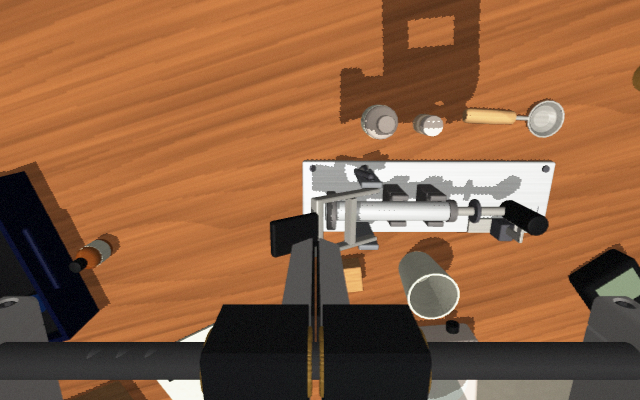

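The wrist view shows the plate at (303,160)–(555,235), the paddle at about (294,235), the disc at (475,211) and the grip top at (538,224). The mark block is at (505,231). I'll compute positions from these and zoom in.

```bash
cat >> h.py <<'E'
yaw=1.2823;o=np.array([564.8,20.1]);r=np.array([[np.cos(yaw),-np.sin(yaw)],[np.sin(yaw),np.cos(yaw)]])
W=lambda x,y,z:np.r_[r@[x,y]+o,z]
S=lambda w:r.T@(np.array(w)[:2]-o)
E
python3 - <<'E'
from h import *
import json,cv2
P=json.load(open('w1.json'))
for n,px,z in(('c1 245,55',(545.5,161),12),('c2 -125,55',(303,161),12),('grip',(538,224),133),('disc',(475,211),75),('blade',(518,233),75),('padfar',(272,239),181),('padnear',(317.5,229),148)): print(n,S(onz(P,px,z)))
for n,p in dict(c1=(245,55,12),c2=(-125,55,12),c3=(245,-55,12),grip=(155,0,133),padfar=(-162.6,0,181),padnear=(-114.7,0,148),disc=(105,0,75)).items(): print(n,proj(P,W(*p)))
a=cv2.imread('pics/w1.png'); cv2.imwrite('pics/w1c.png',cv2.hconcat([cv2.resize(a[195:265,460:560],(500,350),interpolation=2),cv2.resize(a[195:265,265:325],(300,350),interpolation=2)]))
E
```

```text
c1 245,55 [231.83322678  55.89704332]
c2 -125,55 [-120.03533747   55.72380847]
grip [157.21569041   2.36756103]
disc [109.3963446   -0.24447439]
blade [171.32264927 -31.33516047]
padfar [-146.76969714    2.95035961]
padnear [-99.55845604   1.61138522]
c1 [554.4630482  161.61800282]
c2 [299.58716656 161.49305376]
c3 [540.86254965 232.55151878]
grip [535.73886796 225.91312782]
padfar [256.8221445  241.63977584]
padnear [304.04937893 230.33452507]
disc [471.70184018 210.82192453]
```

View pics/w1c.png

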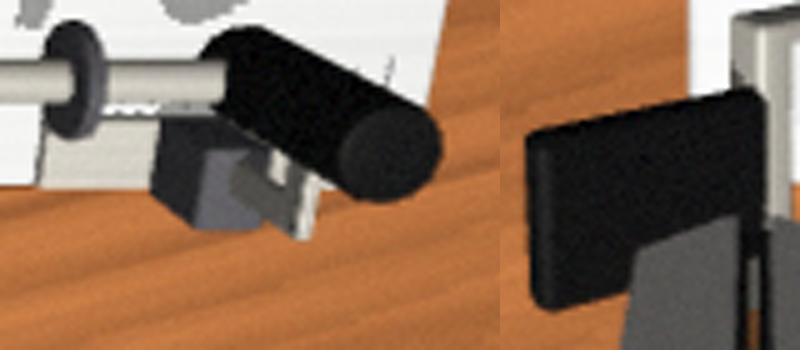

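```bash
python3 - <<'E'
from h import *
import json
P=json.load(open('w1.json'));Q=manip.camera_params('top')
def tri(p,q):
    A=np.zeros((3,3));b=np.zeros(3)
    rs=[ray(P,p),ray(Q,q)]
    for oo,d in rs:
        d=d/np.linalg.norm(d);M=np.eye(3)-np.outer(d,d);A+=M;b+=M@oo
    x=np.linalg.solve(A,b);return S(x).round(1),x.round(1),[np.linalg.norm(np.cross(x-oo,d/np.linalg.norm(d))).round(1) for oo,d in rs]
# top crop coords /4+(205,135)
t=lambda u,v:(205+u/4,135+v/4)
print('far +y',tri((265+27*.2,195+132*.2),t(655,322)))
print('far -y',tri((265+45*.2,195+305*.2),t(667,257)))
print('near +y',tri((265+260*.2,195+92*.2),t(570,298)))
print('gripTop',tri((538,224),t(172,145)))
print('disc',tri((475,211),t(253,175)))
for px in((303,161),(555,161)): print(S(onz(P,px,12)))
for px in((460+300/5,195+238/5),(460+318/5,195+175/5)): print('blade',S(onz(P,px,82)))
E
```

```text
far +y (array([-151.9,   18.8]), array([ 503.6, -120.1,  170. ]), [np.float64(2.6), np.float64(2.6)])
far -y (array([-147.9,  -18.8]), array([ 540.7, -127.1,  175. ]), [np.float64(1.9), np.float64(1.9)])
near +y (array([-102.1,   19.7]), array([516.9, -72.2, 147.9]), [np.float64(2.0), np.float64(2.0)])
gripTop (array([150.8,   3.6]), array([604.3, 165.6, 141.1]), [np.float64(2.0), np.float64(2.0)])
disc (array([106. ,   1.5]), array([593.6, 122.2,  81.5]), [np.float64(0.5), np.float64(0.5)])
[-120.03533747   55.72380847]
[245.60667906  55.90382438]
blade [171.91887148 -42.34974889]
blade [173.75597528 -24.37033529]
```

```bash
python3 -m creep '[[-1,[-3,-1.8,3],0],[-1,[-5.85,-3.6,6],0],[-1,[-5.85,-3.6,9],0],[-1,[-5.85,-3.6,12],0],[-1,[-5.85,-3.6,12],0],[-1,[-5.85,-3.6,12],0]]'; python3 -m creep '[[-1,[0,0,1],0],[-1,[0,0,2],0],[-1,[0,0,3],0],[-1,[0,0,4],0],[-1,[0,0,5],0],[-1,[0,0,6],0]]'; python3 - <<'E'
from h import *
import cv2
cv2.imwrite('pics/w2.png',manip.camera('wrist')[:,:,::-1])
E
```

```text
clock: 2.65
eef_pos: [525.9, -112.1, 211.3]
eef_rot: [3.142, 0.0, 2.854]
wrist_force: [0.1, -0.1, 1.5]
finger_gap: 0.7
finger_force: 0.0
clock: 3.25
eef_pos: [526.2, -112.4, 150.5]
eef_rot: [-3.141, 0.002, 2.855]
wrist_force: [-0.5, -0.7, 9.2]
finger_gap: 0.6
finger_force: 3.2
```

View pics/w2.png

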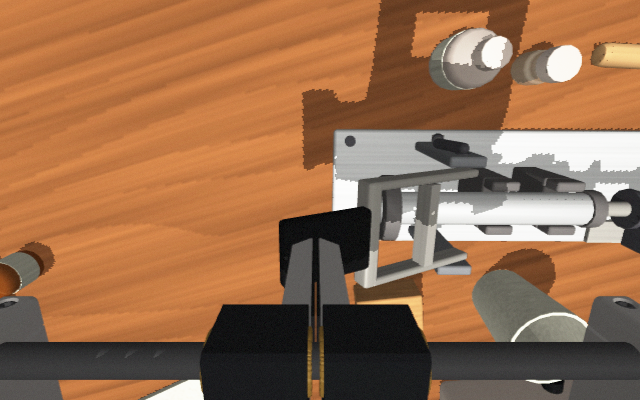

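The closed fingertips rest on the middle of the paddle at about (316,240) with 9 N. I'll keep pressing.

```bash
python3 -m creep '[[-1,[0,0,0.6],0],[-1,[0,0,1.2],0],[-1,[0,0,1.8],0],[-1,[0,0,2.4],0],[-1,[0,0,2.8],0],[-1,[0,0,3.2],0]]'; python3 -m creep '[[-1,[0,0,0.2],0],[-1,[0,0,0.3],0],[-1,[0,0,0.4],0],[-1,[0,0,0.5],0]]'
```

```text
clock: 3.9
eef_pos: [525.6, -112.0, 117.8]
eef_rot: [3.142, -0.0, 2.855]
wrist_force: [0.7, 0.2, 0.4]
finger_gap: 0.5
finger_force: 0.1
clock: 4.3
eef_pos: [525.8, -112.0, 113.4]
eef_rot: [3.142, 0.0, 2.855]
wrist_force: [-0.1, -0.2, -0.6]
finger_gap: 0.7
finger_force: 0.0
```

```bash
python3 -m creep '[[-1,[0,0,0.2],0],[-1,[0,0,0.3],0],[-1,[0,0,0.3],0]]';  python3 -m creep '[[-1,[0,0,-3],0],[-1,[0,0,-7],0],[-1,[0,3,-11],0],[-1,[0,8,-14],0],[-1,[0,12,-15],0],[-1,[0,14,-15],0],[-1,[0,14,-15],0],[-1,[0,14,-15],0]]'; python3 - <<'E'
from h import *
import cv2,json
s=manip.read_state(); w=manip.camera_params('wrist'); a=manip.camera('wrist')
print(s['eef_pos']); json.dump({k:np.array(v).tolist() for k,v in w.items()},open('w3.json','w'))
cv2.imwrite('pics/w3.png',a[:,:,::-1])
E
```

```text
clock: 4.6
eef_pos: [525.7, -112.1, 110.2]
eef_rot: [3.142, -0.0, 2.855]
wrist_force: [-0.3, -0.8, -0.3]
finger_gap: 0.6
finger_force: 0.0
clock: 5.4
eef_pos: [565.1, 22.0, 260.0]
eef_rot: [-3.141, -0.001, 2.855]
wrist_force: [0.2, 0.4, 0.8]
finger_gap: 0.3
finger_force: 0.0
[565.14604063  22.03524329 260.01926742]
```

View pics/w3.png

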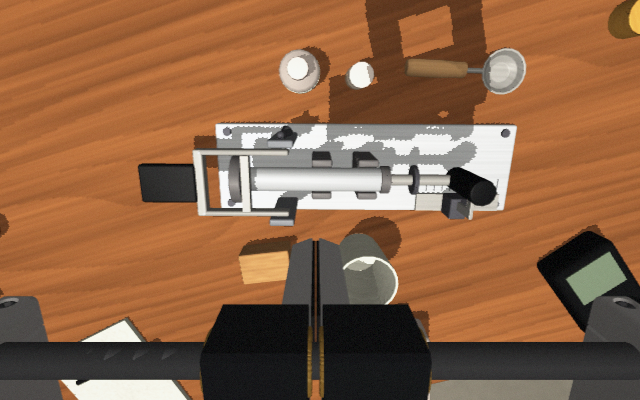

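The lever now lies level, with the paddle at (139–196,183). The disc is at (414,180) and the grip top at (482,190). The mark block is at (457,206), with the blade behind the grip. I'll check the lever angle numerically and zoom in on the mark.

```bash
python3 - <<'E'
from h import *
import json,cv2
P=json.load(open('w3.json'))
for n,px,z in(('c2',(216,124),12),('c1',(516,124.5),12),('c3',(503,210),12),('padfar',(139,183),102),('padnear',(196,183),102),('disc',(414,180),75),('grip',(482,190),133)): print(n,S(onz(P,px,z)))
a=cv2.imread('pics/w3.png'); cv2.imwrite('pics/w3c.png',cv2.resize(a[160:225,400:520],(800,433),interpolation=2))
E
```

```text
c2 [-119.21199433   54.29466665]
c1 [245.42150091  54.79581984]
c3 [246.16865187 -54.09946425]
padfar [-176.78068034    1.48915272]
padnear [-119.01071026    1.67661387]
disc [109.14059709  -0.51869744]
grip [156.33746992   3.13086433]
```

View pics/w3c.png

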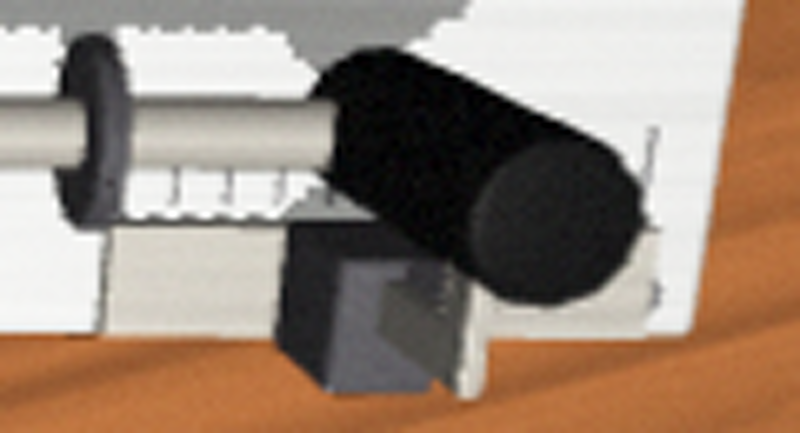

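```bash
python3 - <<'E'
from h import *
import json
P=json.load(open('w3.json'))
for n,px,z in(('bladeL',(400+455/6.667,160+392/6.667),82),('bladeR',(400+487/6.667,160+392/6.667),82),('blade75',(400+471/6.667,160+392/6.667),75),('discL',(400+60/6.667,160+132/6.667),75),('discR',(400+130/6.667,160+132/6.667),75)): print(n,S(onz(P,px,z)))
print('camx',S(P['origin']), 'tcp',S(manip.read_state()['eef_pos']),manip.read_state()['eef_rot'])
E
```

```text
bladeL [170.43791803 -42.46986067]
bladeR [175.72269746 -42.45187884]
blade75 [176.33360901 -44.84749992]
discL [103.68661306  -0.31279335]
discR [115.09997416  -0.27591323]
camx [ 1.9938123  83.04969784] tcp [1.37183299 0.10463541] [-3.14124223e+00 -5.75482170e-04  2.85440085e+00]
```

```bash
python3 -m creep '[[1,[0.1,4,1],0],[1,[0.1,8,3],0],[1,[0.1,12,5],0],[1,[0.1,15.4,6.5],0],[1,[0.1,15.4,6.5],0],[1,[0.1,15.4,6.5],0],[1,[0.1,15.4,9],0],[1,[0.1,15.4,11.5],0],[1,[0.1,15.4,14],0],[1,[0.1,15.4,14.6],0],[1,[0.1,15.4,14.6],0],[1,[0.1,15.4,14.6],0]]' && python3 -m creep '[[-1,[0,0,0],0],[-1,[0,0,0],0],[-1,[0,0,0],0],[-1,[0,0,0],0],[-1,[0,0,0],0],[-1,[0,0,0],0]]' 40; python3 - <<'E'
from h import *
import cv2
s=manip.read_state(); print(S(s['eef_pos']),s['finger_gap'],s['finger_force'],s['wrist_force'])
a=manip.camera('wrist');cv2.imwrite('pics/w4.png',a[:,:,::-1])
E
```

```text
clock: 6.65
eef_pos: [608.7, 169.6, 116.2]
eef_rot: [3.141, 0.002, 2.854]
wrist_force: [0.1, -0.4, 0.3]
finger_gap: 91.9
finger_force: 0.0
clock: 7.25
eef_pos: [607.9, 170.2, 114.3]
eef_rot: [-3.142, -0.0, 2.855]
wrist_force: [0.2, -0.0, 0.1]
finger_gap: 49.7
finger_force: 0.0
[156.17794726   1.37066178] 49.65277694133542 0.0 [ 0.16694342 -0.0168599   0.09947316]
```

View pics/w4.png

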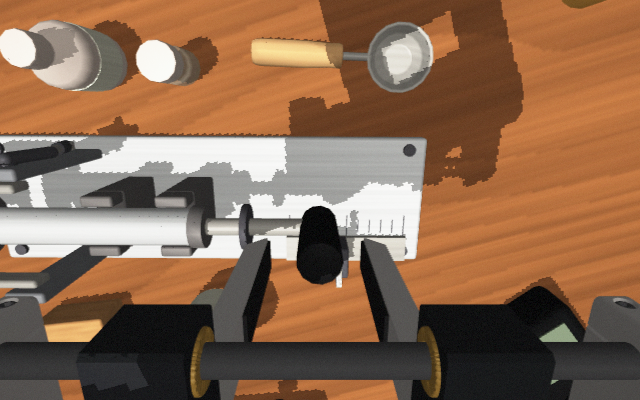

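The grip at (318,240) lies centred between the closing fingers. The disc is at (246,224). I'll finish closing.

```bash
python3 -m creep '[[-1,[0,0,0],0],[-1,[0,0,0],0],[-1,[0,0,0],0],[-1,[0,0,0],0],[-1,[0,0,0],0],[-1,[0,0,0],0]]' 40; python3 -m creep '[[-1,[0,0.8,0],0],[-1,[0,1.6,0],0],[-1,[0,2.4,0],0],[-1,[0,3.2,0],0],[-1,[0,4,0],0],[-1,[0,4.8,0],0],[-1,[0,5.4,0],0],[-1,[0,5.8,0],0],[-1,[0,6,0],0],[-1,[0,6,0],0],[-1,[0,6,0],0],[-1,[0,6,0],0]]'; python3 - <<'E'
from h import *
import cv2,json
s=manip.read_state(); w=manip.camera_params('wrist'); a=manip.camera('wrist')
print(S(s['eef_pos']),s['finger_gap'],s['finger_force'],s['wrist_force']); json.dump({k:np.array(v).tolist() for k,v in w.items()},open('w5.json','w'))
cv2.imwrite('pics/w5.png',a[:,:,::-1]); cv2.imwrite('pics/s5.png',manip.camera('scene')[:,:,::-1]); cv2.imwrite('pics/t5.png',manip.camera('top')[:,:,::-1])
cv2.imwrite('pics/w5c.png',cv2.vconcat([cv2.resize(a[130:300,0:440,::-1],(770,298)),cv2.resize(a[195:295,200:440,::-1],(720,300),interpolation=2).__class__ and cv2.copyMakeBorder(cv2.resize(a[195:295,200:440,::-1],(720,300),interpolation=2),0,0,0,50,0)]))
E
```

```text
clock: 7.9
eef_pos: [608.4, 171.8, 114.6]
eef_rot: [3.139, 0.001, 2.855]
wrist_force: [3.3, 10.3, -1.3]
finger_gap: 24.7
finger_force: 40.0
clock: 9.1
eef_pos: [624.9, 226.8, 114.1]
eef_rot: [-3.139, -0.0, 2.854]
wrist_force: [-1.7, -7.8, 0.9]
finger_gap: 24.7
finger_force: 40.0
[215.21124154   1.21621025] 24.74477538119695 40.00150144100189 [-1.68326796 -7.7835341   0.85771667]
```

View pics/w5c.png

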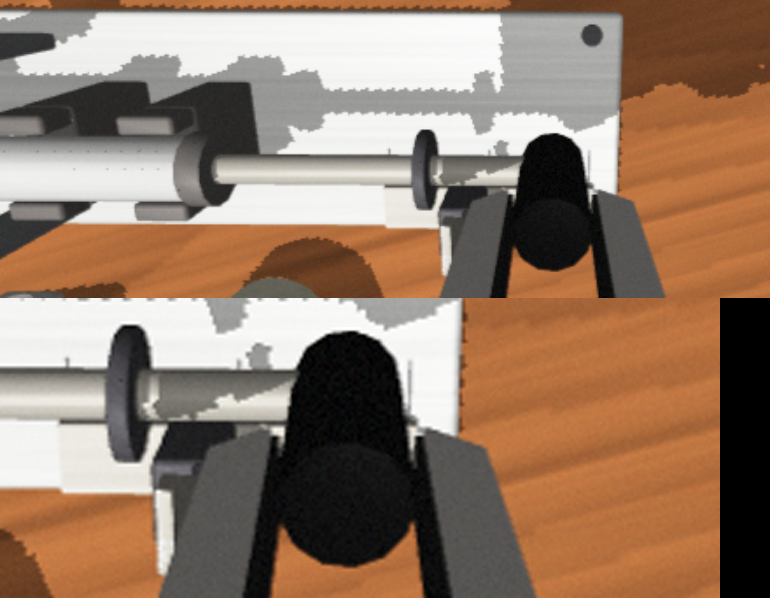

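```bash
python3 - <<'E'
from h import *
import json
P=json.load(open('w5.json'))
for n,px,z in(('blade a',(200+165/3,195+192/3),82),('blade b',(200+165/3,195+272/3),82),('disc c',(200+129/3,195+95/3),75),('disc top',(200+129/3,195+95/3),80),('gripTop',(200+347/3,195+207/3),133),('c1',(620/1.75,130+14/1.75),12)): print(n,S(onz(P,px,z)))
print('camx',S(P['origin']))
E
```

```text
blade a [173.66287777 -21.4710039 ]
blade b [172.7144739  -42.03654917]
disc c [165.1587948   -0.38114822]
disc top [166.26256419   1.46109511]
gripTop [ 2.15549126e+02 -5.19961385e-02]
c1 [246.80908486  53.92435431]
camx [215.76058386  84.07563163]
```

```bash
python3 - <<'E'
import cv2
a=cv2.imread('pics/s5.png');cv2.imwrite('pics/s5c.png',cv2.resize(a[170:280,270:430],(800,550),interpolation=2))
E
```

```text
(no output)
```

View pics/s5c.png

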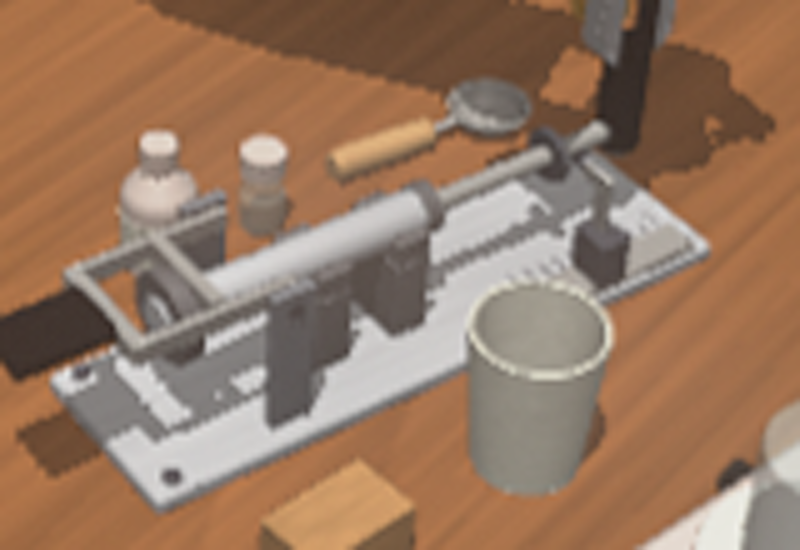

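The clamp is down, the tube is home and the bystanders are in place. The disc is about 8 mm short of the blade: disc at 165 mm, blade at 173 mm in the same view.

```bash
python3 -m creep '[[-1,[0,0.3,0],0],[-1,[0,0.6,0],0],[-1,[0,0.8,0],0],[-1,[0,0.8,0],0],[-1,[0,0.8,0],0],[-1,[0,0.8,0],0],[-1,[0,0.8,0],0],[-1,[0,0.8,0],0],[-1,[0,0.8,0],0],[-1,[0,0.8,0],0]]'; python3 - <<'E'
from h import *
import cv2,json
s=manip.read_state(); w=manip.camera_params('wrist'); a=manip.camera('wrist')
print(S(s['eef_pos']),s['finger_force'],s['wrist_force']); json.dump({k:np.array(v).tolist() for k,v in w.items()},open('w6.json','w'))
cv2.imwrite('pics/w6c.png',cv2.resize(a[195:295,200:440,::-1],(720,300),interpolation=2))
E
```

```text
clock: 10.25
eef_pos: [627.1, 234.3, 114.1]
eef_rot: [-3.139, -0.0, 2.854]
wrist_force: [-1.8, -8.1, 1.0]
finger_gap: 24.3
finger_force: 40.0
[223.10630477   1.18124402] 40.00171422958374 [-1.78423003 -8.06052512  1.01145169]
```

View pics/w6c.png

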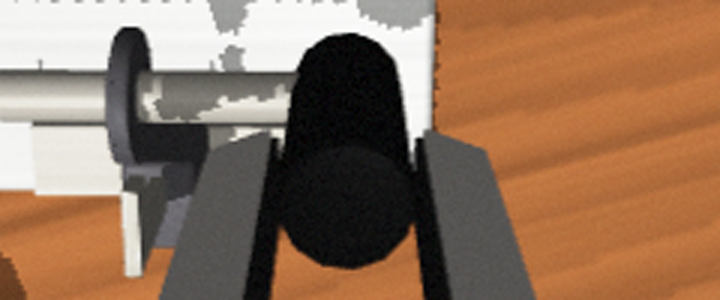

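The disc at crop x≈128 lines up with the blade's top edge at x≈132, about 1 mm off. The grip is held at 40 N, so I'll hand in.

```bash
python3 -c "
from cell import manip
print(manip.sign_off())"
```

```text
the job is handed in; nothing more can be done
None
```

The job is handed in, though no verdict came back: the lever is clicked down, the tube is home, the disc measures about 1 mm from the blade, and the gripper still holds the grip at 40 N.

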